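# Re-arm the extraction fan: selector to off, then step three, then start

## Task

The workshop's extraction fan has tripped and must be re-armed at its speed controller. Pushing the selector's lever lightly with a fingertip, turn it all the way back (anticlockwise seen from above) to the off position at the round dot, then click it up to the third step and leave it resting in that click. Then press the start button fully down and let it spring back; leave the things standing around the controller where they are.

Things in the scene. Friction and masses are not known exactly. Their poses are not given: they have to be found in the camera images.
- controller: Fan speed controller bolted to the bench: a grey box 220 (x) x 200 (y) x 70 (z) mm with a flat aluminium top plate. Origin: centre of its underside; z up; x points from the start button's end to the selector's end. Six flat black marks (1 mm) lie round the selector, 30 degrees apart, 66 to 85 mm from its axis: a dot for off, then clockwise five bars of growing length, steps one to five.
- selector_axis (a point): Point on the top plate where the selector's vertical axis comes out: 10 mm towards the controller's +x from its centre, 70 mm above its underside; it has the controller's axes. The selector is a black hub of 22 mm radius, 14 mm tall, with a lever 14 mm wide across it, reaching 60 mm out from the axis on the pointing side and 15 mm on the other; it turns through 150 degrees.
- selector (a joint): Selector angle, rad: 0 at off, growing clockwise seen from above; a click every 0.5236, step five at 2.618; hard stops at both ends. At value q the lever points (75 degrees - q) anticlockwise from the controller's +x. A sprung detent holds each click: 3 to 6 N pushed sideways 42 mm out moves it on, and past half way it snaps into the next. Starts anywhere from step one to five.
- pointer_end (a point): Middle of the outer end of the lever's top: 60 mm from the selector's axis, 26 mm above the top plate. x points outwards along the lever, z up. The lever's sides are upright, from 2 to 26 mm above the plate; a white line on its top shows where it points.
- off_dot (a point): Centre of the round dot (10 mm diameter) on the top plate that marks off; the end of the lever points at it when the selector is fully back.
- step_three (a point): Middle of the printed bar on the top plate that marks step three, the third bar clockwise from the dot (13 mm long).
- start_top (a point): Centre of the top of the start button, which springs back by itself: a black cap of 14 mm radius in a dark round housing on the controller's top plate, 78 mm from the controller's centre towards its -x; its top is 22 mm above the plate. Fully down is 6 mm and takes 5 N.
- start (a joint): How far the start button is pressed, m: 0 released, 0.006 fully down.
- can: Closed spray-paint sized metal can, 54 mm diameter, 130 mm tall, standing loose. Origin: centre of its underside.
- tape: Loose roll of tape lying flat, 90 mm outside, 74 mm inside diameter, 48 mm tall. Origin: centre of its underside.
- driver: Loose screwdriver lying on the bench, about 180 mm long. Its x axis runs from handle to blade.
- cup: White ceramic cup, 72 mm diameter at the rim, 80 mm tall, standing loose. Origin: centre of its underside.

How it is judged (in metres and radians):
On the way, in this order (a step that is already met when the one before it is completed fails the run):
1. the selector is back at off (value of joint selector below 0.1 rad), for 0.2 s.
2. the selector rests at step three (value of joint selector between 1.45 and 1.69 rad), for 0.3 s.
3. the start button is pressed fully down with the selector at step three (all of step 2 and value of joint start above 0.0045 m), for 0.05 s.
At the end, for the whole second after the job is handed in: The selector rests in the click of step three (within 0.12 rad of 1.571), having first been at off; the start button has then been pressed at least 4.5 mm down and is out again (under 1.5 mm); can, cup, tape and screwdriver are within 20 mm of where they stood (all of step 2 and value of joint start below 0.0015 m and distance of each of can, cup, tape, driver from where it was at the start of the episode below 0.02 m); the robot touches nothing.
It fails at once if the can, cup, tape or screwdriver is pushed or lifted more than 25 mm from its place (distance of any of can, cup, tape, driver from where it was at the start of the episode above 0.025 m).
It fails at once if the selector is pinched or forced (more than 30 N of finger force on it) (contact force between the fingers and selector above 30 N).
It also fails if it takes over 59 s, if anything falls off the work surface, if the arm or the gripper's body presses on something with over 40 N, if the wrist force passes 120 N, or if a joint passes its speed limit or range.

## Robot

A 6-joint arm with a two-finger parallel gripper is mounted at the origin on the work surface. World frame = base frame: x ahead of the robot, y to its left, z up, the work surface at z = 0. Lengths are in m, angles in degrees, forces in N, time in s.
With the tool pointing down it reaches from about 0.25 to 0.725 m from the base axis. Payload 9.7 kg.
Tool frame: the origin (TCP) lies at the very end of the fingers, on their centre line; the grasp point (between the pads) lies 19 mm behind it; z points along the fingers, y is the line along which they close (so a half turn about z gives the same grasp; the last joint's range is limited). The gripper opens to 85 mm and grips with 20 to 120 N. Pads are 22 mm wide; open, the fingers measure 114 mm over their backs; the gripper's body (76 mm by 85 mm) begins 54 mm behind the grasp point. The pads swing forward as they close: fully open they stand 13 mm farther back than shut.
Start: joints at [0, 4.979, 10.078, 95.1, 0, 90], TCP at [0.55, -0, 0.231] pointing down, gripper open.
Joint ranges: [-179.16, 179.16], [-48.56, 103.87], [-65.8, 70.77], [-126.05, 130.52], [-82.76, 87.17], [-180, 180]. Speed limits (degrees/s): [127.2, 127.2, 147.25, 180, 180, 180].

## Interface

Orientations are given as [roll, pitch, yaw] about the fixed x, y, z axes, in that order (R = Rz(yaw) Ry(pitch) Rx(roll)).
In Python, from workcell import telemetry, optics, workorder gives the robot as it stands.
- The arm moves only by the shell command python3 -m handwheel 'ROWS' [FORCE]. ROWS is JSON, a list of rows, each an object of numbers: "tx", "ty", "tz": the shift along the tool's x, y, z in m; "ax", "ay", "az": the turn, a rotation vector about the tool's x, y, z in degrees; "jaw": the gripper command: -1 is shut, 1 is fully open, values between are in proportion. A call has exactly 10 rows; each row shifts and turns the commanded pose from where the row before left it, along the tool's axes as they then stand; what a row does not reach is not made up. A row lasts 1/8 s, in which the tool goes at most 62.5 mm and 10.7 degrees, less where a joint would pass 70% of its speed; a pose out of reach is approached as far as the arm can. A call is refused whole if a number of a shift passes 0.0625 or a number of a turn 10.7, either way. A call with a gripper value outside its range is refused whole. The fingers move at their own pace and stop on an object; FORCE is the grip in N (left out, the last holds). Time passes only in rows, so rows that do not move let the fingers close, or fill a call up. It gives the time, the measured TCP pose, the force, the opening and the grip force at its end, in the units of the state.
- telemetry.get_obs(): the state, without advancing time (a new reading comes with each control period).
- optics.camera(name): name is "scene" or "side" or "wrist"; returns a dict with "color" (420x560x3 uint8, red, green, blue), "K" (3x3 intrinsics, pixels), "extrinsics" (4x4, takes a point from camera to world coordinates); the wrist camera has in their place "mount" (4x4, takes a point from camera to tool coordinates, whose origin is the TCP and whose axes are the flange's). Camera axes: x right, y down, z forward; pixel columns grow to the right and rows downward; lengths in m; the calibration is good to about 2 mm. A picture is of the moment at which its call begins: read the wrist's pose just before it. There is no depth.
- workorder.job_done(): hands the job in; it is judged then, once.
The state is a dict: "time": time; "q": joint angles; "qd": joint speeds; "joint_efforts": joint torques, N m; "ee_pos": TCP position; "tcp_rot": TCP orientation; "wrist_force": force on the tool from outside, world axes, zero at the start; "torque": the same for the moment, N m; "opening": finger opening in m; "grasp_force": force on a finger pad.
Only numpy, scipy, OpenCV 4.12 (cv2) and the standard library are available. Lean on these libraries where they do the work, as an engineer would, in place of code of your own. Each camera call takes 0.05 s, during which the arm holds its last target. There are 200 camera calls.

## Working session

There is one attempt and no reset: what is moved stays moved. The work goes in short steps, Python scripts to look and compute and a shell command to move; the robot and the scene stay as the last step left them, time stands still between calls to the robot, and variables do not carry over. Pictures are saved under pics/ and viewed, at most 11 in all, crops included, and the job is handed in when it is done.

```bash
mkdir -p pics
python3 - <<'E'
from workcell import telemetry, optics
import cv2,numpy as np
o=telemetry.get_obs();print(o)
for n in("scene","side","wrist"):
    c=optics.camera(n);cv2.imwrite(f"pics/{n}0.png",c["color"][:,:,::-1])
    np.savez(f"pics/{n}0.npz",**c)
    print(n,c["K"].tolist(),np.round(c.get("extrinsics",c.get("mount")),4).tolist())
E
```

```text
{'time': 0.0, 'q': array([-7.27763120e-04,  5.00897216e+00,  1.00325569e+01,  9.50991983e+01,
       -1.52275162e-03,  8.99993114e+01]), 'qd': array([ 0.04622274,  0.0194147 ,  0.09164415, -0.09316296, -0.0410311 ,
       -0.00486594]), 'joint_efforts': array([ 7.68234549e-04, -5.20392072e+01,  4.64802504e+01,  1.63646933e-02,
        2.23589603e-05, -6.77332673e-05]), 'ee_pos': array([ 5.49759140e-01, -1.45574185e-05,  2.30586495e-01]), 'tcp_rot': array([-1.79924386e+02,  1.52184152e-03,  8.99999629e+01]), 'wrist_force': array([ 0.11787983, -1.21025803, -0.31302995]), 'torque': array([ 0.01164737,  0.04316738, -0.00211897]), 'grasp_force': 0.0, 'opening': 0.08511860828088591}
scene [[421.8212808070162, 0.0, 278.3908769630225], [0.0, 421.8212808070162, 206.5087417656332], [0.0, 0.0, 1.0]] [[0.8437, 0.4147, -0.3409, 0.8764], [0.5368, -0.6395, 0.5503, -0.4841], [0.0102, -0.6473, -0.7622, 0.7806], [0.0, 0.0, 0.0, 1.0]]
side [[380.86623204062244, 0.0, 280.370385248472], [0.0, 380.86623204062244, 205.12740306156417], [0.0, 0.0, 1.0]] [[-0.6972, -0.5627, 0.4442, 0.177], [-0.7168, 0.5455, -0.4343, 0.3972], [0.0021, -0.6212, -0.7837, 0.7363], [0.0, 0.0, 0.0, 1.0]]
wrist [[359.34061390515683, 0.0, 275.31372507109256], [0.0, 359.34061390515683, 210.51122221009734], [0.0, 0.0, 1.0]] [[0.0005, -0.9459, -0.3244, 0.0846], [1.0, 0.0003, 0.0007, 0.0005], [-0.0005, -0.3244, 0.9459, -0.1434], [0.0, 0.0, 0.0, 1.0]]
```

View pics/scene0.png

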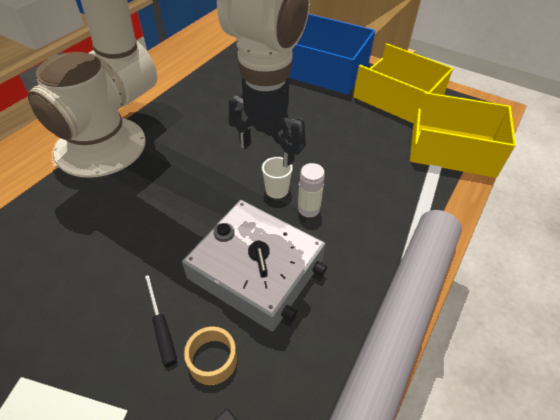

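View pics/wrist0.png

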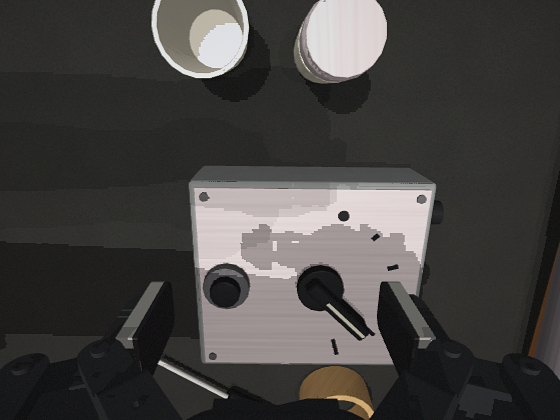

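The wrist view has image right = world +x and image up = +y. It shows the controller nearly axis-aligned, with the dot at (344,216), bars at (375,238), (392,268) and (334,346), the hub at about (320,288), and the lever tip at about (366,332). The start button is at about (225,291). The cup (200,35) and can (345,40) are behind the controller. The tape and screwdriver are in front.

```bash
cat > h.py <<'E'
import numpy as np
from scipy.spatial.transform import Rotation as R
def back(px,z,c,o=None):
    K=c["K"]
    if o is None: T=c["extrinsics"]
    else:
        W=np.eye(4);W[:3,:3]=R.from_euler("xyz",o["tcp_rot"],degrees=True).as_matrix();W[:3,3]=o["ee_pos"];T=W@c["mount"]
    px=np.atleast_2d(px);d=np.c_[px,np.ones(len(px))]@np.linalg.inv(K).T@T[:3,:3].T
    return T[:3,3]+d*((z-T[2,3])/d[:,2])[:,None]
E
python3 - <<'E'
from h import *
import cv2
o=dict(ee_pos=[.54976,0,.23059],tcp_rot=[-179.924,0,90])
c=dict(np.load("pics/wrist0.npz"))
for n,p,z in[("dot",(344,216),.07),("s1",(375.5,238),.07),("s2",(393,267.5),.07),("s5",(334.5,347),.07),("TL",(193,183),.07),("TR",(435,185),.07),("BL",(203,363),.07),("btn",(225,291),.092),("cup",(200,35),.08),("can",(345,37),.13)]:
    print(n,np.round(back(p,z,c,o),4))
s=dict(np.load("pics/scene0.npz"))
for n,p,z in[("dot",(285,234),.07),("btn",(224,229),.092),("cup",(277,168),.08),("can",(313,172),.13),("tape",(210,350),.048),("blade",(148,277),.005),("hnd",(170,360),.012)]:
    print(n,np.round(back(p,z,s),4))
i=c["color"][:,:,::-1][160:380,180:450]; cv2.imwrite("pics/w0c.png",cv2.resize(i,None,fx=2.7,fy=2.7,interpolation=2))
E
```

```text
dot [[ 0.612  -0.0248  0.07  ]]
s1 [[ 0.6423 -0.0463  0.07  ]]
s2 [[ 0.6616 -0.0765  0.07  ]]
s5 [[ 0.6112 -0.168   0.07  ]]
TL [[0.4785 0.0056 0.07  ]]
TR [[0.6896 0.004  0.07  ]]
BL [[ 0.4747 -0.1885  0.07  ]]
btn [[ 0.5051 -0.0886  0.092 ]]
cup [[0.4944 0.1212 0.08  ]]
can [[0.5932 0.1139 0.13  ]]
dot [[ 0.6107 -0.0271  0.07  ]]
btn [[ 0.5073 -0.0983  0.092 ]]
cup [[0.4961 0.1208 0.08  ]]
can [[0.5956 0.11   0.13  ]]
tape [[ 0.6257 -0.3011  0.048 ]]
blade [[ 0.4036 -0.2376  0.005 ]]
hnd [[ 0.5638 -0.346   0.012 ]]
```

View pics/w0c.png

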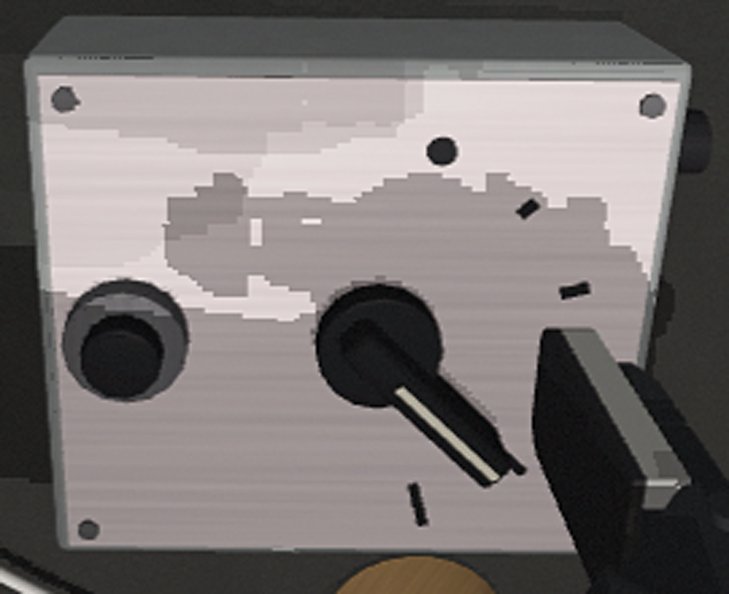

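```bash
python3 -m handwheel '[{"tx":-0.0285,"ty":0.0107,"jaw":-1},{"tx":-0.0285,"ty":0.0107,"jaw":-1},{"tx":-0.0285,"ty":0.0107,"jaw":-1},{"tx":-0.0285,"ty":0.0107,"jaw":-1},{"tx":-0.0285,"ty":0.0107,"jaw":-1},{"az":9,"jaw":-1},{"az":9,"jaw":-1},{"az":9,"jaw":-1},{"az":9,"jaw":-1},{"az":9,"jaw":-1}]' 20
python3 -m handwheel '[{"jaw":-1},{"tz":0.03,"jaw":-1},{"tz":0.03,"jaw":-1},{"tz":0.02,"jaw":-1},{"tz":0.02,"jaw":-1},{"tz":0.01,"jaw":-1},{"jaw":-1},{"jaw":-1},{"jaw":-1},{"jaw":-1}]'
python3 - <<'E'
from workcell import telemetry, optics
import cv2,numpy as np
o=telemetry.get_obs();print({k:np.round(o[k],4) for k in("time","q","ee_pos","tcp_rot","wrist_force","opening")})
c=optics.camera("wrist");np.savez("pics/w1.npz",**c)
s=optics.camera("scene")
a=c["color"][:,:,::-1]; b=cv2.resize(s["color"][190:330,170:340,::-1],(510,420),interpolation=2)
cv2.imwrite("pics/p1.png",cv2.resize(np.hstack([a,b]),(800,314),interpolation=cv2.INTER_AREA))
E
```

```text
{'time': np.float64(0.15), 'q': array([-7.00000e-04,  5.00320e+00,  1.00460e+01,  9.50984e+01,
       -7.00000e-04,  8.99996e+01]), 'ee_pos': array([ 0.5498, -0.    ,  0.2308]), 'tcp_rot': array([-1.799443e+02,  7.000000e-04,  8.999970e+01]), 'wrist_force': array([ 0.736 ,  0.5598, -1.0322]), 'opening': np.float64(0.0853)}$[0]: bad value
$[0]: bad value
```

View pics/p1.png

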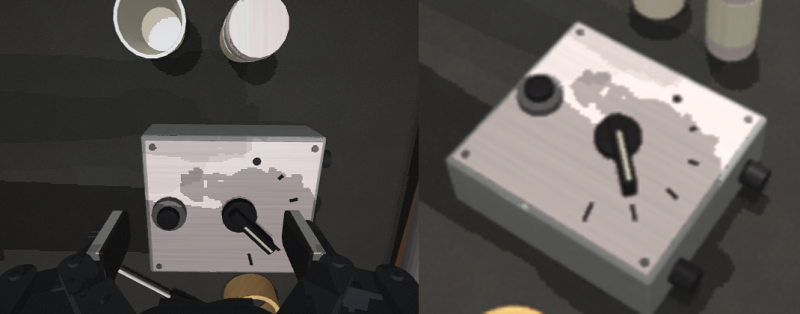

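The call was refused, so nothing moved; rows may need every key. The scene crop shows all the marks, with the lever pointing at bar four.

```bash
python3 -m handwheel '[{"tx":-0.0285,"ty":0.0107,"tz":0,"ax":0,"ay":0,"az":0,"jaw":-1},{"tx":-0.0285,"ty":0.0107,"tz":0,"ax":0,"ay":0,"az":0,"jaw":-1},{"tx":-0.0285,"ty":0.0107,"tz":0,"ax":0,"ay":0,"az":0,"jaw":-1},{"tx":-0.0285,"ty":0.0107,"tz":0,"ax":0,"ay":0,"az":0,"jaw":-1},{"tx":-0.0285,"ty":0.0107,"tz":0,"ax":0,"ay":0,"az":0,"jaw":-1},{"tx":0,"ty":0,"tz":0,"ax":0,"ay":0,"az":9,"jaw":-1},{"tx":0,"ty":0,"tz":0,"ax":0,"ay":0,"az":9,"jaw":-1},{"tx":0,"ty":0,"tz":0,"ax":0,"ay":0,"az":9,"jaw":-1},{"tx":0,"ty":0,"tz":0,"ax":0,"ay":0,"az":9,"jaw":-1},{"tx":0,"ty":0,"tz":0,"ax":0,"ay":0,"az":9,"jaw":-1}]' 20
```

```text
time: 1.5
ee_pos: [0.6034, -0.1425, 0.231]
tcp_rot: [-180.0, 0.0, 44.7]
wrist_force: [-0.5, 0.4, -0.3]
opening: -0.0
grasp_force: 0.0
```

```bash
python3 -m handwheel '[{"tx":0,"ty":0,"tz":0.03,"ax":0,"ay":0,"az":0,"jaw":-1},{"tx":0,"ty":0,"tz":0.03,"ax":0,"ay":0,"az":0,"jaw":-1},{"tx":0,"ty":0,"tz":0.03,"ax":0,"ay":0,"az":0,"jaw":-1},{"tx":0,"ty":0,"tz":0.02,"ax":0,"ay":0,"az":0,"jaw":-1},{"tx":0,"ty":0,"tz":0.016,"ax":0,"ay":0,"az":0,"jaw":-1},{"tx":0,"ty":0,"tz":0,"ax":0,"ay":0,"az":0,"jaw":-1},{"tx":0,"ty":0,"tz":0,"ax":0,"ay":0,"az":0,"jaw":-1},{"tx":0,"ty":0,"tz":0,"ax":0,"ay":0,"az":0,"jaw":-1},{"tx":0,"ty":0,"tz":0,"ax":0,"ay":0,"az":0,"jaw":-1},{"tx":0,"ty":0,"tz":0,"ax":0,"ay":0,"az":0,"jaw":-1}]'
cat > shot.py <<'E'
import sys
from workcell import telemetry, optics
import cv2,numpy as np
o=telemetry.get_obs();print({k:np.round(o[k],4) for k in("time","q","ee_pos","tcp_rot","wrist_force")})
c=optics.camera("wrist");s=optics.camera("scene")
a=c["color"][:,:,::-1]; b=cv2.resize(s["color"][190:330,170:340,::-1],(510,420),interpolation=2)
cv2.imwrite(f"pics/{sys.argv[1]}.png",cv2.resize(np.hstack([a,b]),(800,314),interpolation=cv2.INTER_AREA))
E
python3 shot.py p2
```

```text
time: 2.75
ee_pos: [0.6036, -0.1425, 0.1056]
tcp_rot: [180.0, -0.0, 45.0]
wrist_force: [0.5, -0.3, -0.3]
opening: 0.0002
grasp_force: 0.0
{'time': np.float64(2.75), 'q': array([-13.2853,  13.9135,   6.308 ,  82.3694,   0.    , 121.7151]), 'ee_pos': array([ 0.6036, -0.1425,  0.1056]), 'tcp_rot': array([ 1.799787e+02, -1.320000e-02,  4.499960e+01]), 'wrist_force': array([ 0.5299, -0.3112, -0.3346])}
```

View pics/p2.png

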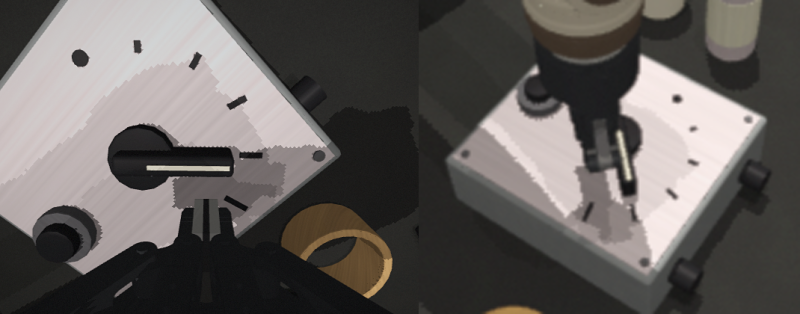

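```bash
python3 -m handwheel '[{"tx":0,"ty":0,"tz":0.01,"ax":0,"ay":0,"az":0,"jaw":-1},{"tx":0,"ty":0,"tz":0.0105,"ax":0,"ay":0,"az":0,"jaw":-1},{"tx":0,"ty":0,"tz":0,"ax":0,"ay":0,"az":0,"jaw":-1},{"tx":0.003,"ty":0,"tz":0,"ax":0,"ay":0,"az":0,"jaw":-1},{"tx":0.003,"ty":0,"tz":0,"ax":0,"ay":0,"az":0,"jaw":-1},{"tx":0.002,"ty":0,"tz":0,"ax":0,"ay":0,"az":0,"jaw":-1},{"tx":0.003,"ty":0.0012,"tz":0,"ax":0,"ay":0,"az":-4,"jaw":-1},{"tx":0.003,"ty":0.0012,"tz":0,"ax":0,"ay":0,"az":-4,"jaw":-1},{"tx":0.003,"ty":0.0012,"tz":0,"ax":0,"ay":0,"az":-4,"jaw":-1},{"tx":0.003,"ty":0.0012,"tz":0,"ax":0,"ay":0,"az":-4,"jaw":-1}]'
cat > lf.py <<'E'
from h import *
from workcell import telemetry
o=telemetry.get_obs();y=np.radians(o["tcp_rot"][2])-np.pi/2
d=o["ee_pos"][:2]-[.593,-.094];u=np.array([np.cos(y),np.sin(y)]);v=np.array([-u[1],u[0]])
print("t",o["time"],"leverdir",np.degrees(y),"out/lat",d@u,d@v,"z",o["ee_pos"][2],"F",o["wrist_force"])
E
python3 lf.py
```

```text
time: 4.1
ee_pos: [0.6206, -0.1305, 0.085]
tcp_rot: [180.0, -0.0, 61.1]
wrist_force: [0.3, -1.2, -0.1]
opening: 0.0003
grasp_force: 0.0
t 4.1 leverdir -28.86781646237507 out/lat 0.041807434292308425 -0.018575652775981416 z 0.08500484191285188 F [ 0.25415897 -1.24588716 -0.1240388 ]
```

```bash
python3 -m handwheel '[{"tx":0.003,"ty":0.0012,"tz":0,"ax":0,"ay":0,"az":-4,"jaw":-1},{"tx":0.003,"ty":0.0012,"tz":0,"ax":0,"ay":0,"az":-4,"jaw":-1},{"tx":0.003,"ty":0.0012,"tz":0,"ax":0,"ay":0,"az":-4,"jaw":-1},{"tx":0.003,"ty":0.0012,"tz":0,"ax":0,"ay":0,"az":-4,"jaw":-1},{"tx":0.003,"ty":0.0012,"tz":0,"ax":0,"ay":0,"az":-4,"jaw":-1},{"tx":0.003,"ty":0.0012,"tz":0,"ax":0,"ay":0,"az":-4,"jaw":-1},{"tx":0.003,"ty":0.0012,"tz":0,"ax":0,"ay":0,"az":-4,"jaw":-1},{"tx":0.003,"ty":0.0012,"tz":0,"ax":0,"ay":0,"az":-4,"jaw":-1},{"tx":0.003,"ty":0.0012,"tz":0,"ax":0,"ay":0,"az":-4,"jaw":-1},{"tx":0.003,"ty":0.0012,"tz":0,"ax":0,"ay":0,"az":-4,"jaw":-1}]'
python3 lf.py; python3 shot.py p3
```

```text
time: 5.35
ee_pos: [0.6378, -0.1037, 0.0849]
tcp_rot: [180.0, -0.0, 101.1]
wrist_force: [-0.6, 0.3, -0.2]
opening: 0.0001
grasp_force: 0.0
t 5.35 leverdir 11.139912747934382 out/lat 0.042061743553533024 -0.018146086766307593 z 0.08492297133639212 F [-0.57144057  0.32619078 -0.19217848]
{'time': np.float64(5.35), 'q': array([-9.23700e+00,  1.77426e+01,  8.69920e+00,  8.09432e+01,
        8.30000e-03,  6.96231e+01]), 'ee_pos': array([ 0.6378, -0.1037,  0.0849]), 'tcp_rot': array([ 1.799846e+02, -3.100000e-03,  1.011399e+02]), 'wrist_force': array([-0.5714,  0.3262, -0.1922])}
```

View pics/p3.png

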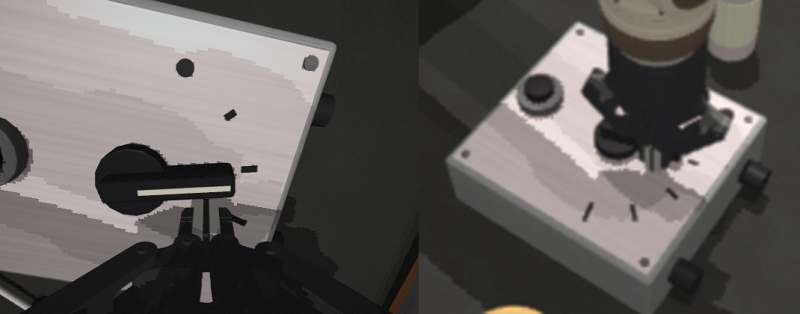

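The lever now points at bar two, with the finger just behind it. I'll continue to off.

```bash
python3 -m handwheel '[{"tx":0.003,"ty":0.0012,"tz":0,"ax":0,"ay":0,"az":-4,"jaw":-1},{"tx":0.003,"ty":0.0012,"tz":0,"ax":0,"ay":0,"az":-4,"jaw":-1},{"tx":0.003,"ty":0.0012,"tz":0,"ax":0,"ay":0,"az":-4,"jaw":-1},{"tx":0.003,"ty":0.0012,"tz":0,"ax":0,"ay":0,"az":-4,"jaw":-1},{"tx":0.003,"ty":0.0012,"tz":0,"ax":0,"ay":0,"az":-4,"jaw":-1},{"tx":0.003,"ty":0.0012,"tz":0,"ax":0,"ay":0,"az":-4,"jaw":-1},{"tx":0.003,"ty":0.0012,"tz":0,"ax":0,"ay":0,"az":-4,"jaw":-1},{"tx":0.003,"ty":0.0012,"tz":0,"ax":0,"ay":0,"az":-4,"jaw":-1},{"tx":0.003,"ty":0.0012,"tz":0,"ax":0,"ay":0,"az":-4,"jaw":-1},{"tx":0.003,"ty":0.0012,"tz":0,"ax":0,"ay":0,"az":-4,"jaw":-1}]'
python3 lf.py
```

```text
time: 6.7
ee_pos: [0.6339, -0.0728, 0.085]
tcp_rot: [180.0, 0.1, 141.0]
wrist_force: [1.6, -1.6, -0.9]
opening: -0.0002
grasp_force: 1.1
t 6.7 leverdir 51.01341157070172 out/lat 0.042222862724927 -0.01847616415265261 z 0.08497578244313278 F [ 1.62978147 -1.57469368 -0.87370736]
```

```bash
python3 -m handwheel '[{"tx":0.003,"ty":0.0012,"tz":0,"ax":0,"ay":0,"az":-4,"jaw":-1},{"tx":0.003,"ty":0.0012,"tz":0,"ax":0,"ay":0,"az":-4,"jaw":-1},{"tx":0.003,"ty":0.0012,"tz":0,"ax":0,"ay":0,"az":-4,"jaw":-1},{"tx":0.003,"ty":0.0012,"tz":0,"ax":0,"ay":0,"az":-4,"jaw":-1},{"tx":0,"ty":0,"tz":0,"ax":0,"ay":0,"az":0,"jaw":-1},{"tx":0,"ty":0,"tz":0,"ax":0,"ay":0,"az":0,"jaw":-1},{"tx":0,"ty":0,"tz":0,"ax":0,"ay":0,"az":0,"jaw":-1},{"tx":-0.004,"ty":0,"tz":0,"ax":0,"ay":0,"az":0,"jaw":-1},{"tx":-0.004,"ty":0,"tz":0,"ax":0,"ay":0,"az":0,"jaw":-1},{"tx":0,"ty":0,"tz":0,"ax":0,"ay":0,"az":0,"jaw":-1}]'
python3 lf.py;python3 shot.py p4
```

```text
time: 7.95
ee_pos: [0.6338, -0.0653, 0.0846]
tcp_rot: [-180.0, -0.0, 157.0]
wrist_force: [0.4, -0.0, -0.1]
opening: 0.0002
grasp_force: 0.0
t 7.95 leverdir 66.98182237296231 out/lat 0.04236672436908008 -0.026336958675091993 z 0.08463827126498913 F [ 0.37461398 -0.02117024 -0.09662797]
{'time': np.float64(7.95), 'q': array([-5.88200e+00,  1.65167e+01,  7.14890e+00,  8.06359e+01,
       -1.70000e-03,  1.71362e+01]), 'ee_pos': array([ 0.6338, -0.0653,  0.0846]), 'tcp_rot': array([-1.799973e+02, -3.000000e-03,  1.569818e+02]), 'wrist_force': array([ 0.3746, -0.0212, -0.0966])}
```

View pics/p4.png

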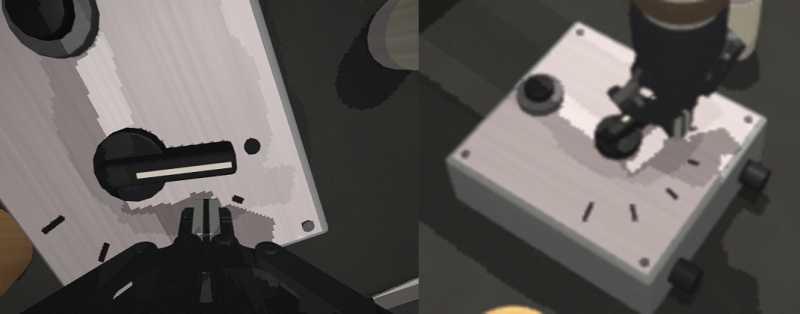

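The lever is at the dot (off). Next I lift over to the other side.

```bash
python3 -m handwheel '[{"tx":0,"ty":0,"tz":-0.02,"ax":0,"ay":0,"az":0,"jaw":-1},{"tx":0,"ty":0,"tz":-0.02,"ax":0,"ay":0,"az":-7,"jaw":-1},{"tx":0.0195,"ty":0.001,"tz":0,"ax":0,"ay":0,"az":0,"jaw":-1},{"tx":0.0195,"ty":0.001,"tz":0,"ax":0,"ay":0,"az":0,"jaw":-1},{"tx":0.0195,"ty":0.001,"tz":0,"ax":0,"ay":0,"az":0,"jaw":-1},{"tx":0,"ty":0,"tz":0,"ax":0,"ay":0,"az":0,"jaw":-1},{"tx":0,"ty":0,"tz":0.015,"ax":0,"ay":0,"az":0,"jaw":-1},{"tx":0,"ty":0,"tz":0.015,"ax":0,"ay":0,"az":0,"jaw":-1},{"tx":0,"ty":0,"tz":0.01,"ax":0,"ay":0,"az":0,"jaw":-1},{"tx":0,"ty":0,"tz":0,"ax":0,"ay":0,"az":0,"jaw":-1}]'
python3 lf.py
```

```text
time: 9.3
ee_pos: [0.5775, -0.0461, 0.0832]
tcp_rot: [-180.0, -0.1, 164.0]
wrist_force: [-0.5, -0.3, -0.7]
opening: -0.0
grasp_force: 0.0
t 9.3 leverdir 73.99383995408311 out/lat 0.0417418830128709 0.02805713666304812 z 0.08324173729468687 F [-0.50092803 -0.27921583 -0.68172903]
```

```bash
python3 -m handwheel '[{"tx":-0.004,"ty":0,"tz":0,"ax":0,"ay":0,"az":0,"jaw":-1},{"tx":-0.003,"ty":0,"tz":0,"ax":0,"ay":0,"az":0,"jaw":-1},{"tx":-0.003,"ty":0,"tz":0,"ax":0,"ay":0,"az":0,"jaw":-1},{"tx":-0.003,"ty":0.0012,"tz":0,"ax":0,"ay":0,"az":4,"jaw":-1},{"tx":-0.003,"ty":0.0012,"tz":0,"ax":0,"ay":0,"az":4,"jaw":-1},{"tx":-0.003,"ty":0.0012,"tz":0,"ax":0,"ay":0,"az":4,"jaw":-1},{"tx":-0.003,"ty":0.0012,"tz":0,"ax":0,"ay":0,"az":4,"jaw":-1},{"tx":-0.003,"ty":0.0012,"tz":0,"ax":0,"ay":0,"az":4,"jaw":-1},{"tx":-0.003,"ty":0.0012,"tz":0,"ax":0,"ay":0,"az":4,"jaw":-1},{"tx":-0.003,"ty":0.0012,"tz":0,"ax":0,"ay":0,"az":4,"jaw":-1}]'
python3 lf.py
```

```text
time: 10.55
ee_pos: [0.6103, -0.0514, 0.0849]
tcp_rot: [180.0, 0.0, 135.9]
wrist_force: [-3.7, 1.7, 0.6]
opening: 0.0001
grasp_force: 1.6
t 10.55 leverdir 45.866838820732504 out/lat 0.042623162763993035 0.017316317430317297 z 0.08493459881804849 F [-3.7080877   1.69615897  0.6370529 ]
```

```bash
python3 -m handwheel '[{"tx":-0.003,"ty":0.0012,"tz":0,"ax":0,"ay":0,"az":4,"jaw":-1},{"tx":-0.003,"ty":0.0012,"tz":0,"ax":0,"ay":0,"az":4,"jaw":-1},{"tx":-0.003,"ty":0.0012,"tz":0,"ax":0,"ay":0,"az":4,"jaw":-1},{"tx":-0.003,"ty":0.0012,"tz":0,"ax":0,"ay":0,"az":4,"jaw":-1},{"tx":-0.003,"ty":0.0012,"tz":0,"ax":0,"ay":0,"az":4,"jaw":-1},{"tx":-0.003,"ty":0.0012,"tz":0,"ax":0,"ay":0,"az":4,"jaw":-1},{"tx":-0.003,"ty":0.0012,"tz":0,"ax":0,"ay":0,"az":4,"jaw":-1},{"tx":-0.003,"ty":0.0012,"tz":0,"ax":0,"ay":0,"az":4,"jaw":-1},{"tx":0,"ty":0,"tz":0,"ax":0,"ay":0,"az":0,"jaw":-1},{"tx":0,"ty":0,"tz":0,"ax":0,"ay":0,"az":0,"jaw":-1}]'
python3 lf.py; python3 shot.py p5
```

```text
time: 11.8
ee_pos: [0.6307, -0.0662, 0.0849]
tcp_rot: [180.0, -0.0, 104.1]
wrist_force: [1.1, 1.5, 0.6]
opening: 0.0001
grasp_force: 0.8
t 11.8 leverdir 14.094885442950881 out/lat 0.043377072587998375 0.017763577969042318 z 0.08492413697468654 F [1.10749811 1.51275228 0.57985094]
{'time': np.float64(11.8), 'q': array([-5.99690e+00,  1.60816e+01,  6.64640e+00,  8.05460e+01,
        1.03000e-02,  6.99082e+01]), 'ee_pos': array([ 0.6307, -0.0662,  0.0849]), 'tcp_rot': array([ 1.799788e+02, -3.200000e-03,  1.040949e+02]), 'wrist_force': array([1.1075, 1.5128, 0.5799])}
```

View pics/p5.png

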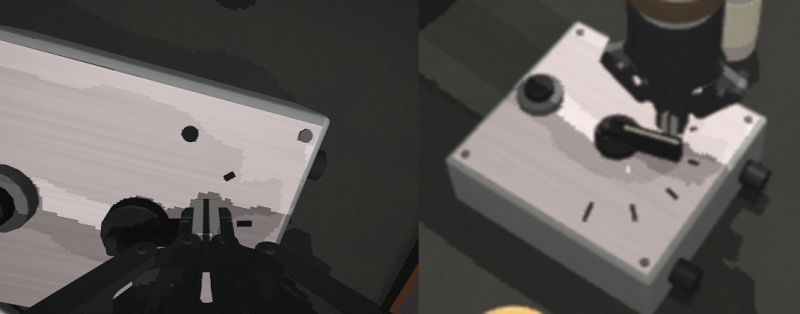

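The lever rests at step two. One more click.

```bash
python3 -m handwheel '[{"tx":-0.003,"ty":0.001,"tz":0,"ax":0,"ay":0,"az":4,"jaw":-1},{"tx":-0.003,"ty":0.001,"tz":0,"ax":0,"ay":0,"az":4,"jaw":-1},{"tx":-0.003,"ty":0.001,"tz":0,"ax":0,"ay":0,"az":4,"jaw":-1},{"tx":-0.003,"ty":0.001,"tz":0,"ax":0,"ay":0,"az":4,"jaw":-1},{"tx":-0.003,"ty":0.001,"tz":0,"ax":0,"ay":0,"az":4,"jaw":-1},{"tx":0,"ty":0,"tz":0,"ax":0,"ay":0,"az":0,"jaw":-1},{"tx":0,"ty":0,"tz":0,"ax":0,"ay":0,"az":0,"jaw":-1},{"tx":0.006,"ty":0,"tz":0,"ax":0,"ay":0,"az":0,"jaw":-1},{"tx":0.01,"ty":0,"tz":0,"ax":0,"ay":0,"az":0,"jaw":-1},{"tx":0,"ty":0,"tz":0,"ax":0,"ay":0,"az":0,"jaw":-1}]'
python3 lf.py; python3 shot.py p6
```

```text
time: 13.15
ee_pos: [0.6389, -0.0637, 0.0848]
tcp_rot: [-180.0, -0.0, 84.1]
wrist_force: [-0.8, -0.4, -0.4]
opening: -0.0001
grasp_force: 0.0
t 13.15 leverdir -5.916337956034377 out/lat 0.04249079140441642 0.03486244801006498 z 0.08477939030814749 F [-0.79648515 -0.36089424 -0.42984513]
{'time': np.float64(13.15), 'q': array([-5.69680e+00,  1.71863e+01,  7.99160e+00,  8.08062e+01,
        5.40000e-03,  9.02196e+01]), 'ee_pos': array([ 0.6389, -0.0637,  0.0848]), 'tcp_rot': array([-1.79999e+02, -5.40000e-03,  8.40837e+01]), 'wrist_force': array([-0.7965, -0.3609, -0.4298])}
```

View pics/p6.png

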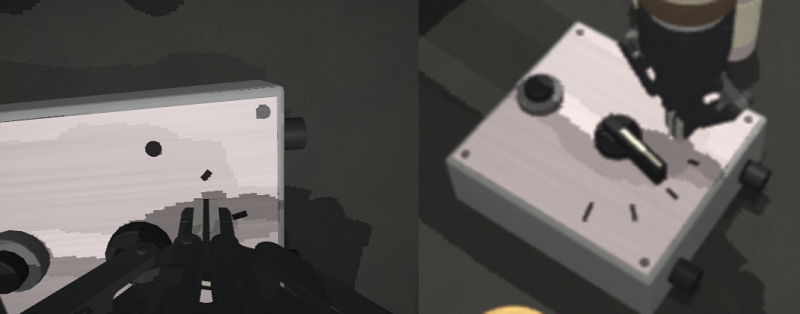

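The lever points at bar three and the finger is clear. Next I move above the start button.

```bash
python3 -m handwheel '[{"tx":0,"ty":0,"tz":-0.02,"ax":0,"ay":0,"az":0,"jaw":-1},{"tx":0,"ty":0,"tz":-0.02,"ax":0,"ay":0,"az":0,"jaw":-1},{"tx":-0.0106,"ty":-0.0326,"tz":0,"ax":0,"ay":0,"az":0,"jaw":-1},{"tx":-0.0106,"ty":-0.0326,"tz":0,"ax":0,"ay":0,"az":0,"jaw":-1},{"tx":-0.0106,"ty":-0.0326,"tz":0,"ax":0,"ay":0,"az":0,"jaw":-1},{"tx":-0.0106,"ty":-0.0326,"tz":0,"ax":0,"ay":0,"az":0,"jaw":-1},{"tx":0,"ty":0,"tz":0,"ax":0,"ay":0,"az":0,"jaw":-1},{"tx":0,"ty":0,"tz":0.01,"ax":0,"ay":0,"az":0,"jaw":-1},{"tx":0,"ty":0,"tz":0.01,"ax":0,"ay":0,"az":0,"jaw":-1},{"tx":0,"ty":0,"tz":0,"ax":0,"ay":0,"az":0,"jaw":-1}]'
python3 shot.py p7
```

```text
time: 14.5
ee_pos: [0.5044, -0.0931, 0.1031]
tcp_rot: [-179.9, -0.0, 84.0]
wrist_force: [-0.6, -0.4, 0.3]
opening: -0.0001
grasp_force: 0.0
{'time': np.float64(14.5), 'q': array([-1.04529e+01, -5.30100e-01, -9.77080e+00,  8.09073e+01,
       -5.00000e-04,  8.55285e+01]), 'ee_pos': array([ 0.5044, -0.0931,  0.1031]), 'tcp_rot': array([-1.798524e+02, -1.100000e-02,  8.401850e+01]), 'wrist_force': array([-0.616 , -0.367 ,  0.3062])}
```

View pics/p7.png

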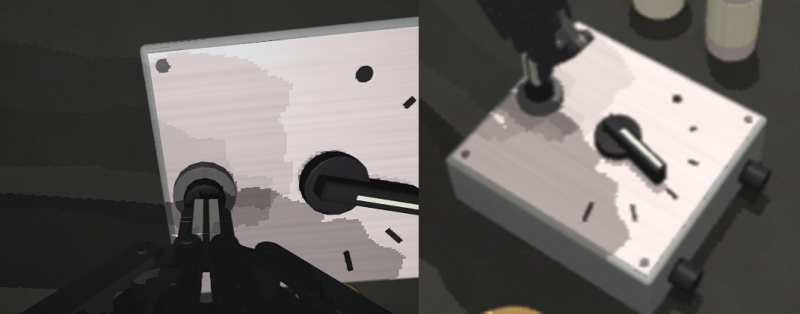

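The finger is centred on the cap, and the lever is at bar three.

```bash
python3 -m handwheel '[{"tx":0,"ty":0,"tz":0.008,"ax":0,"ay":0,"az":0,"jaw":-1},{"tx":0,"ty":0,"tz":0.003,"ax":0,"ay":0,"az":0,"jaw":-1},{"tx":0,"ty":0,"tz":0.002,"ax":0,"ay":0,"az":0,"jaw":-1},{"tx":0,"ty":0,"tz":0.002,"ax":0,"ay":0,"az":0,"jaw":-1},{"tx":0,"ty":0,"tz":0.001,"ax":0,"ay":0,"az":0,"jaw":-1},{"tx":0,"ty":0,"tz":0.001,"ax":0,"ay":0,"az":0,"jaw":-1},{"tx":0,"ty":0,"tz":0,"ax":0,"ay":0,"az":0,"jaw":-1},{"tx":0,"ty":0,"tz":0,"ax":0,"ay":0,"az":0,"jaw":-1},{"tx":0,"ty":0,"tz":0,"ax":0,"ay":0,"az":0,"jaw":-1},{"tx":0,"ty":0,"tz":0,"ax":0,"ay":0,"az":0,"jaw":-1}]'
```

```text
time: 15.85
ee_pos: [0.5047, -0.0933, 0.0878]
tcp_rot: [180.0, -0.0, 84.0]
wrist_force: [-3.1, 0.6, 4.1]
opening: 0.0002
grasp_force: 1.9
```

```bash
python3 -m handwheel '[{"tx":0,"ty":0,"tz":0.001,"ax":0,"ay":0,"az":0,"jaw":-1},{"tx":0,"ty":0,"tz":0.001,"ax":0,"ay":0,"az":0,"jaw":-1},{"tx":0,"ty":0,"tz":0.0005,"ax":0,"ay":0,"az":0,"jaw":-1},{"tx":0,"ty":0,"tz":0,"ax":0,"ay":0,"az":0,"jaw":-1},{"tx":0,"ty":0,"tz":0,"ax":0,"ay":0,"az":0,"jaw":-1},{"tx":0,"ty":0,"tz":0,"ax":0,"ay":0,"az":0,"jaw":-1},{"tx":0,"ty":0,"tz":0,"ax":0,"ay":0,"az":0,"jaw":-1},{"tx":0,"ty":0,"tz":0,"ax":0,"ay":0,"az":0,"jaw":-1},{"tx":0,"ty":0,"tz":0,"ax":0,"ay":0,"az":0,"jaw":-1},{"tx":0,"ty":0,"tz":0,"ax":0,"ay":0,"az":0,"jaw":-1}]'
```

```text
time: 17.1
ee_pos: [0.5048, -0.0933, 0.086]
tcp_rot: [180.0, 0.0, 84.0]
wrist_force: [-4.3, 1.5, 10.0]
opening: 0.0002
grasp_force: 4.8
```

The button is at its stop (z 0.086, 10 N). Now I release it and lift away.

```bash
python3 -m handwheel '[{"tx":0,"ty":0,"tz":-0.005,"ax":0,"ay":0,"az":0,"jaw":-1},{"tx":0,"ty":0,"tz":-0.02,"ax":0,"ay":0,"az":0,"jaw":-1},{"tx":0,"ty":0,"tz":-0.03,"ax":0,"ay":0,"az":0,"jaw":-1},{"tx":0,"ty":0,"tz":-0.03,"ax":0,"ay":0,"az":0,"jaw":-1},{"tx":0,"ty":0,"tz":-0.03,"ax":0,"ay":0,"az":0,"jaw":-1},{"tx":0,"ty":0,"tz":-0.02,"ax":0,"ay":0,"az":0,"jaw":-1},{"tx":0,"ty":0,"tz":0,"ax":0,"ay":0,"az":0,"jaw":-1},{"tx":0,"ty":0,"tz":0,"ax":0,"ay":0,"az":0,"jaw":-1},{"tx":0,"ty":0,"tz":0,"ax":0,"ay":0,"az":0,"jaw":-1},{"tx":0,"ty":0,"tz":0,"ax":0,"ay":0,"az":0,"jaw":-1}]'
python3 shot.py p8
```

```text
time: 18.35
ee_pos: [0.5044, -0.0933, 0.2196]
tcp_rot: [-179.9, -0.0, 84.0]
wrist_force: [0.0, 0.1, -0.3]
opening: 0.0
grasp_force: 0.0
{'time': np.float64(18.35), 'q': array([-1.04762e+01, -2.80500e-01,  3.33680e+00,  9.36768e+01,
       -9.00000e-04,  8.55239e+01]), 'ee_pos': array([ 0.5044, -0.0933,  0.2196]), 'tcp_rot': array([-1.799406e+02, -3.800000e-03,  8.399990e+01]), 'wrist_force': array([ 0.0222,  0.1223, -0.3149])}
```

View pics/p8.png

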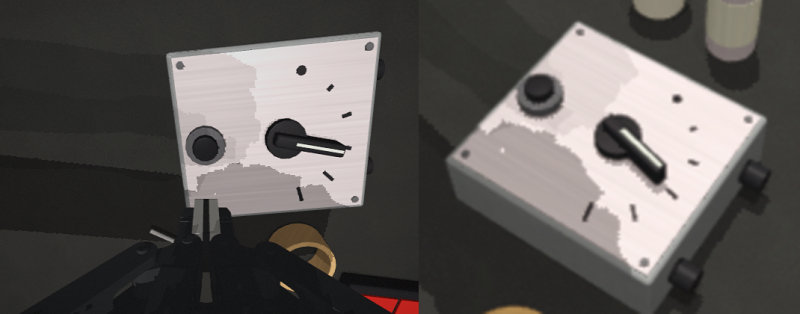

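The lever points at bar three (345,149), the button is out (205,147), and the can, cup and tape look unmoved.

```bash
python3 -c "
from workcell import workorder;print(workorder.job_done())"
```

```text
the job is handed in; nothing more can be done
None
```

I turned the selector back to off, clicked it up to step three, pressed the start button to its stop and let it spring back, then handed the job in at about 18 s; no verdict came back, but the last pictures show the lever at bar three, the button out and the gripper clear, and nothing nearby looked moved (the screwdriver was only partly in view).

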